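Draw the inspection lamp out to its second stop and hold it over a dropped nut

ROBOT

A 6-joint arm with a two-finger parallel gripper is mounted at the origin on a cart in front of the work surface, level with it; the furniture and walls round the work are solid. World frame = base frame: x ahead of the robot, y to its left, z up, the work surface at z = 0. Lengths are in m, angles in rad, forces in N, time in s.
With the tool pointing down it reaches from about 0.375 to 0.9 m from the base axis. Payload 3.1 kg.
Tool frame: the origin (TCP) lies midway between the tips of the shut fingers; the grasp point (between the pads) lies 19 mm behind it; z points along the fingers, y is the line along which they close (so a half turn about z gives the same grasp; the last joint's range is limited). The gripper opens to 85 mm and grips with 20 to 120 N. Pads are 22 mm wide; open, the fingers measure 114 mm over their backs; the gripper's body (76 mm by 85 mm) begins 54 mm behind the grasp point. The pads swing forward as they close: fully open they stand 13 mm farther back than shut.
Start: joints at [1.089, 0.527, 1.433, -0, 1.181, -0.178], TCP at [0.187, 0.596, 0.21] pointing down, gripper open.
Joint ranges: [-3.08, 3.08], [-0.75, 2.2], [0.22, 2.44], [-1.43, 4.57], [0, 2.65], [-2.85, 2.85]. Speed limits (rad/s): [2.79, 2.79, 3.14, 3.14, 3.14, 3.14].

INTERFACE

Orientations are given as a unit quaternion [x, y, z, w].
In Python, from station import manip gives the robot as it stands.
- The arm moves only by the tool drive_tool, never from a script. Its argument "motion" is a list that holds one entry, the list of rows, each a list of 5 numbers: the finger opening in mm, from 0 to 85.4, then the shift along the tool's x, y, z in units of 30 mm (1.0 is 30 mm), then the turn about the tool's z in units of 8 degrees (1.0 is 8 degrees). In form: [[[fingers, x, y, z, yaw], ...]]. A call has 1 to 10 rows; each row is the pose to reach, as a shift and turn from the pose commanded when the call began, along the tool's axes at that moment; what a row does not reach only later rows make up. A row lasts 1/10 s, in which the tool goes at most 50 mm and 8.59 degrees, less where a joint would pass 70% of its speed; a pose out of reach is approached as far as the arm can. A call with a gripper value outside its range is refused whole. The fingers move at their own pace and stop on an object; "squeeze" is the grip in N (left out, the last holds). Time passes only in rows, so rows that repeat a pose let the fingers close. It gives the time, the measured TCP pose, the force, the opening and the grip force at its end, in the units of the state.
- manip.sense(): the state, without advancing time (a new reading comes with each control period).
- manip.snapshot(name): name is "side" or "top"; returns the picture (400x640x3 uint8, red, green, blue); there is no depth.
- manip.camera_model(name): a dict with "fov_y" (degrees; the focal length in pixels is half the picture's height over the tangent of half this angle, whatever the lens; pixels are square), "cx", "cy" (the principal point, pixels), "k1" (the pictures are not rectified: a ray, as slopes to the right and down, at radius r is drawn at 1 + k1 r^2 times it, then the intrinsics apply), "origin" and "orientation" of the camera in the world. Camera axes: x right, y up, looking along -z (the intrinsics and any distortion apply to the point x, -y, -z); pixel columns grow to the right and rows downward; lengths in m; the calibration is good to about 2 mm. A picture is of the moment at which its call begins. camera_model takes no time and is no camera call.
- manip.sign_off(): hands the job in; it is judged then, once.
The state is a dict: "t": time; "q": joint angles; "qd": joint speeds; "tau": joint torques, N m; "tcp_pos": TCP position; "tool_rot": TCP orientation; "force": force on the tool from outside, world axes, zero at the start; "ft_torque": the same for the moment, N m; "finger_gap": opening from 0.0 (shut) to 1.0 (fully open); "gripper_force": force on a finger pad.
Only numpy, scipy, OpenCV 4.12 (cv2) and the standard library are available. Lean on these libraries where they do the work, as an engineer would, in place of code of your own. Each camera call takes 0.05 s, during which the arm holds its last target. There are 200 camera calls.

TASK

A hex nut has fallen to the bottom of a bay of the plywood offcut rack, and the inspection lamp, closed, is too short to get down there with the hand well clear. Take the telescopic lamp standing in the drilled wooden block by its grip so that your fingers squeeze the button in, and draw it out past its first stop to the second, fully extended. Then lift it out of the block, lower it upright into the bay and finish while still holding it there, the lens straight over the nut and about two centimetres above it, touching neither nut nor rack; do not shift the nut or disturb the offcuts and the things on the bench.

Things in the scene. Friction and masses are not known exactly. Their poses are not given: they have to be found in the camera images.
- lamp: telescopic inspection lamp standing upright, lens down, in the tool block; 143 mm long closed, 233 mm extended. Origin: centre of the lens face, the bottom of the lower part (0.22 kg): bare aluminium head 18 mm diameter, 33 mm long, then a steel tube. z points up to the grip; the button sits on the grip's -x side. The upper part (0.16 kg; sleeve up to 26 mm diameter, grip) slides on it
- lamp_grip (a point): middle of the lamp's black square grip (28 x 28 x 52 mm) on its axis, 112 mm above the lens face closed, 202 mm extended; axes as the lamp's. Grasp it from above, fingers closing along its x: one pad on the button, the other on the flat back; 33 mm wide, 28 mm with the button in. Without the button the latch holds and the whole lamp lifts unextended
- lamp_slide (a joint): extension of the lamp, m: 0 closed, first stop 0.045, second stop 0.090 (end stop 0.0905). With the button out a sprung pin locks it at each stop (1.5 mm play) and drags between them. With it in, the slide resists with 0.5 N: drawn straight up, the lower part stays in the block by its weight until the end stop, then hangs from it; pushed down on something it would slide shut
- lamp_button (a joint): button on the -x face of the grip, at the height of lamp_grip: 14 mm diameter, stands 5 mm proud. 0 out, 0.005 fully in (flush); above 0.0038 the latch is free. The spring needs 2 N to start and 5.6 N to go fully in
- tool_block: fixed wooden block 60 x 120 x 42 mm (its x, y, z). In its middle the lamp's round socket: floor 12 mm above the bench, 30 mm deep, about 0.75 mm play all round, so the lamp lifts straight out; four small empty holes beside it. A mitre saw stands between block and rack, ahead of x = 0.44. Origin: centre of its underside on the bench
- nut: loose steel hex nut, 24 mm across flats, 13 mm high, lying flat on the floor of one of the rack's three bays. Origin: centre of its underside, 10 mm above the bench; its top is 23 mm above the bench
- rack: fixed plywood offcut rack, open above: three bays side by side, each 46 mm wide (y) and 126 mm long (x), centred at x = 0, y = -54, 0, +54 mm; walls 8 mm thick, 110 mm high above the bench, floor 10 mm, the front wall (-x side) only 48 mm high. Origin: centre of its underside. Which bay holds the nut and which the offcuts varies
- board_stub: loose offcut of board standing on end in a bay, 62 x 38 mm (rack x, y) and 120 mm tall, top 130 mm above the bench. Origin: centre of its foot
- short_block: loose offcut block standing on end in a bay, 62 x 42 mm (rack x, y) and 95 mm tall, top 105 mm above the bench. Origin: centre of its foot
- nail_tin: bystander: open round tin of nails, 69 mm diameter, 54 mm high. Origin: centre of its underside
- tape: bystander: tape measure standing on edge, 96 x 34 x 63 mm. Origin: under its case

How it is judged:
On the way:
1. the lamp is drawn out to its second stop (value of joint lamp_slide above 0.086 m), for 0.2 s.
At the end, for the whole second after the job is handed in: Fingers hold the lamp, slide over 86 mm, still, upright within 0.2 rad, lens centre within 16 mm of the nut's centre seen from above and 27 to 60 mm above the bench (4 to 37 mm over the nut), touching neither rack, nut nor block; the nut lies flat on the floor of its bay (value of joint lamp_slide above 0.086 m and contact force between the fingers and lamp above 2 N and horizontal distance between lamp and nut below 0.016 m and height (world z) of lamp between 0.027 and 0.06 m and angle between lamp's own z axis and vertical below 0.2 rad and contact force between lamp and rack below 0.1 N and contact force between lamp and nut below 0.1 N and contact force between lamp and tool_block below 0.1 N and linear speed of lamp below 0.02 m/s and height (world z) of nut below 0.016 m); the arm keeps its last pose, push and grip.
It fails at once if the nut is shifted by more than 10 mm (distance of nut from where it was at the start of the episode above 0.01 m).
It fails at once if an offcut in the rack is shifted by more than 20 mm (distance of any of board_stub, short_block from where it was at the start of the episode above 0.02 m).
It fails at once if a thing on the bench is shifted by more than 30 mm (distance of any of nail_tin, tape from where it was at the start of the episode above 0.03 m).
It also fails if it takes over 48 s, if anything falls off the work surface, if the arm or the gripper's body presses on something with over 40 N, if the wrist force passes 120 N, or if a joint passes its speed limit or range.

## Working session

There is one attempt and no reset: what is moved stays moved. The work goes in short steps, Python scripts to look and compute and a tool call to move; the robot and the scene stay as the last step left them, time stands still between calls to the robot, and variables do not carry over. Pictures are saved under pics/ and viewed, at most 10 in all, crops included, and the job is handed in when it is done.

Besides the shell and the picture viewer there is one more tool, called as name(argument=value, ...), one argument or row to a line, values as JSON. drive_tool: Moves the arm, as the interface text tells. Its arguments: {"type":"object","properties":{"motion":{"type":"array","items":{"type":"array","items":{"type":"array","items":{"type":"number"}}}},"squeeze":{"type":"number"}},"required":["motion"]}

```bash
mkdir -p pics; python3 - <<'E'
from station import manip
import cv2
for n in("top","side"):
    cv2.imwrite(f"pics/{n}0.png",manip.snapshot(n)[:,:,::-1]); print(n,manip.camera_model(n))
s=manip.sense(); print(s["t"],s["tcp_pos"],s["tool_rot"])
E
```

```text
top {'fov_y': 47.40616160681391, 'cx': 323.024363084917, 'cy': 196.96256809596878, 'k1': 0.014803461842993521, 'origin': array([0.432011  , 0.00317117, 1.33544149]), 'orientation': array([ 0.03409152, -0.03452545, -0.70172745,  0.71079135])}
side {'fov_y': 54.70379536072511, 'cx': 321.5675587880416, 'cy': 200.7539973500038, 'k1': 0.00799122328774248, 'origin': array([ 0.14310586, -0.07814463,  0.87438887]), 'orientation': array([ 0.18582795, -0.15421193, -0.60654411,  0.75748987])}
0.1 [0.1866303  0.59578132 0.20891786] [ 1.51338160e-01  9.88481569e-01 -9.21750170e-04 -3.15274603e-04]
```

View pics/top0.png

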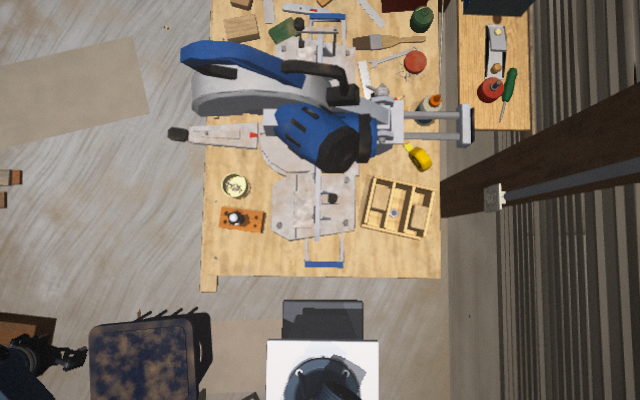

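View pics/side0.png

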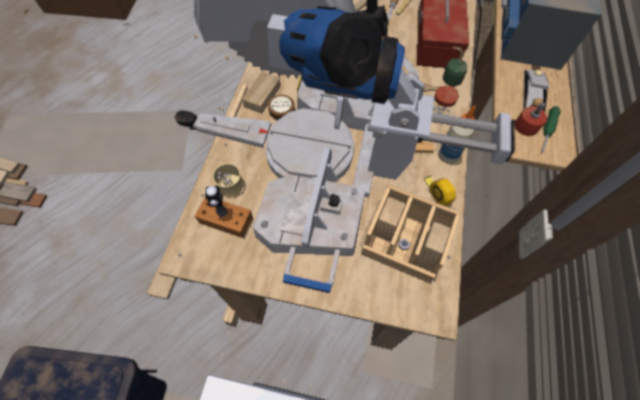

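The top view shows the lamp at about (234,217) in the block and the rack at (397,207), with the nut in the middle bay at about (393,213). The side view shows the lamp at (213,193) and the nut at (404,243). I'll zoom in on these areas next.

```bash
cat > h.py <<'E'
import numpy as np, cv2
from scipy.spatial.transform import Rotation as R
from station import manip
def ray(n,uv):
    c=manip.camera_model(n); f=200/np.tan(np.radians(c["fov_y"]/2))
    K=np.array([[f,0,c["cx"]],[0,f,c["cy"]],[0,0,1]])
    p=cv2.undistortPoints(np.array([[uv]],float),K,np.array([c["k1"],0,0,0.]))[0,0]
    d=R.from_quat(c["orientation"]).apply([p[0],-p[1],-1]); return c["origin"],d/np.linalg.norm(d)
def plane(n,uv,z):
    o,d=ray(n,uv); return o+d*(z-o[2])/d[2]
def proj(n,P):
    c=manip.camera_model(n); f=200/np.tan(np.radians(c["fov_y"]/2))
    q=R.from_quat(c["orientation"]).inv().apply(np.array(P)-c["origin"]); s=np.array([q[0],-q[1]])/-q[2]
    return s*(1+c["k1"]*(s@s))*f+[c["cx"],c["cy"]]
def tri(a,b):
    (o,d),(p,e)=ray("top",a),ray("side",b)
    t=np.linalg.lstsq(np.c_[d,-e],p-o,rcond=None)[0]
    A,B=o+t[0]*d,p+t[1]*e; return (A+B)/2,np.linalg.norm(A-B)
E
python3 - <<'E'
import cv2,numpy as np
t=cv2.imread("pics/top0.png");s=cv2.imread("pics/side0.png")
c=lambda i,x,y:cv2.resize(i[y:y+75,x:x+100],None,fx=4,fy=4,interpolation=cv2.INTER_CUBIC)
cv2.imwrite("pics/crops.png",np.vstack([np.hstack([c(t,200,165),c(t,345,165)]),np.hstack([c(s,175,170),c(s,355,190)])]))
E
```

```text
(no output)
```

View pics/crops.png

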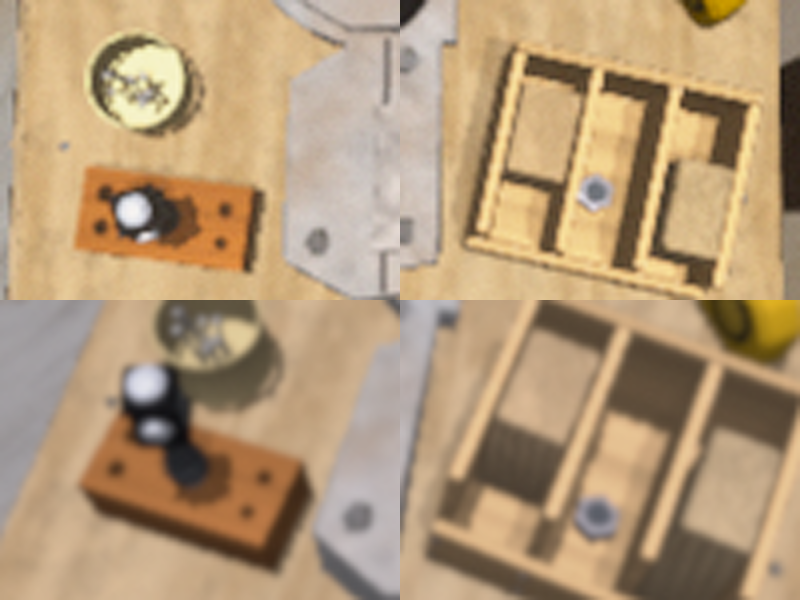

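The crops show the white cap at top (233,218) and side (212,191). The light button disc is at top (237,224) and side (214,202), so it faces the robot. The nut is in the middle bay at top (394,213) and side (404,244), with the offcuts in the two outer bays.

```bash
python3 - <<'E'
from h import *
im={n:cv2.imread(f"pics/{n}0.png") for n in("top","side")}
def light(n,x,y,w,h,k):
    i=cv2.cvtColor(im[n],cv2.COLOR_BGR2HSV)[y:y+h,x:x+w].astype(int)
    m=((i[...,2]>k)&(i[...,1]<90)).astype(np.uint8)
    nc,l,st,c=cv2.connectedComponentsWithStats(m,connectivity=4)
    return [(c[j]+[x,y],st[j][4]) for j in range(1,nc) if st[j][4]>2]
for a in (("top",222,207,24,22,110),("side",200,183,26,26,110),("top",383,203,20,22,90),("side",393,230,22,24,90)): print(a[0],light(*a))
cap=tri((233.2,217.8),(211.8,190.8)); but=tri((236.8,224.0),(213.8,202.5)); nut=tri((393.8,213),(404.3,243.8))
for k in(cap,but,nut): print(k)
d=(but[0]-cap[0])[:2]; print("button dir deg",np.degrees(np.arctan2(d[1],d[0])))
print("block",[plane("top",(200+x/4,165+y/4),.042).round(4) for x,y in((87,168),(258,187),(243,270),(77,247))])
print("rack top",[plane("top",(345+(x-400)/4,165+y/4),.11).round(4) for x,y in((517,45),(762,98))])
print("rack front 48",[plane("top",(345+(x-400)/4,165+y/4),.048).round(4) for x,y in((466,243),(714,290))])
print("nut plane", plane("top",(393.8,213),.023),plane("side",(404.3,243.8),.023))
E
```

```text
top [(array([233.        , 217.18461538]), np.int32(65)), (array([236.15384615, 223.92307692]), np.int32(13))]
side [(array([209.14772727, 188.85227273]), np.int32(264)), (array([224.07142857, 197.14285714]), np.int32(14)), (array([213. , 201.7]), np.int32(20))]
top [(array([393.33333333, 212.62666667]), np.int32(75))]
side [(array([403.86428571, 243.56428571]), np.int32(140))]
(array([0.49053193, 0.23496111, 0.15029814]), np.float64(0.0023578297271885625))
(array([0.47509023, 0.22995931, 0.12736021]), np.float64(0.0011691605709237452))
(array([ 0.51591872, -0.20167964,  0.02422485]), np.float64(0.0006774799272340057))
button dir deg -162.0520585689103
block [array([0.5256, 0.2908, 0.042 ]), array([0.5136, 0.169 , 0.042 ]), array([0.4547, 0.1781, 0.042 ]), array([0.4694, 0.2959, 0.042 ])]
rack top [array([ 0.6096, -0.1351,  0.11  ]), array([ 0.5756, -0.3008,  0.11  ])]
rack front 48 [array([ 0.4772, -0.1064,  0.048 ]), array([ 0.4464, -0.281 ,  0.048 ])]
nut plane [ 0.51598455 -0.20152797  0.023     ] [ 0.51648818 -0.20220028  0.023     ]
```

```bash
cat >> h.py <<'E'
def go(p,yaw=None):
    "shift in tool axes /30mm, turn /8deg, for TCP target p and world angle (deg) of tool y"
    s=manip.sense(); M=R.from_quat(s["tool_rot"]); y=M.apply([0,1,0]); a=np.degrees(np.arctan2(y[1],y[0]))
    dy=0 if yaw is None else -(yaw-a)
    print("t",s["t"],"tcp",s["tcp_pos"].round(4),"yaw",round(a,1),"F",np.round(s["force"],1),"gap",s["finger_gap"],s["gripper_force"])
    print("q",s["q"].round(2),"tilt",M.apply([0,0,1]).round(3))
    print("rows:",(M.inv().apply(np.array(p)-s["tcp_pos"])/.03).round(2),round(dy/8,2))
E
python3 - <<'E'
from h import *
c=np.array([.4905,.2340])
for n,uv in(("top",(236.5,224)),("side",(213.4,202.1))):
    p=plane(n,uv,.124); d=p[:2]-c; print(n,p,np.linalg.norm(d),np.degrees(np.arctan2(d[1],d[0])))
for n,uv in(("top",(233.1,217.5)),("side",(211.8,190.8))): print(n,plane(n,uv,.155))
go([.4905,.234,.22],15)
E
```

```text
top [0.4749252  0.23191041 0.124     ] 0.015714346723378316 -172.358548828528
side [0.47756692 0.23198891 0.124     ] 0.013088507767079692 -171.16131452413165
top [0.49052753 0.23537969 0.155     ]
side [0.48874579 0.23183552 0.155     ]
t 0.1 tcp [0.1866 0.5958 0.2089] yaw 72.6 F [-0.1  0.  -0.7] gap 0.9994621692481853 0.0
q [ 1.09  0.53  1.43 -0.    1.18 -0.18] tilt [-0.001 -0.002 -1.   ]
rows: [-13.27  -8.48  -0.36] 7.2
```

drive_tool(
  motion=[
    [[85,-1.3,-0.85,-0.4,0.9],[85,-2.6,-1.7,-0.4,1.8],[85,-3.9,-2.5,-0.4,2.7],[85,-5.2,-3.4,-0.4,3.6],[85,-6.6,-4.2,-0.4,4.5],[85,-8,-5.1,-0.4,5.4],[85,-9.3,-6,-0.4,6.3],[85,-10.6,-6.8,-0.4,7],[85,-12,-7.7,-0.4,7.5],[85,-13.25,-8.5,-0.4,7.8]],
  ],
)

```text
t: 1.1
tcp_pos: [0.491, 0.2321, 0.2216]
tool_rot: [0.643, 0.766, -0.0, -0.0]
force: [0.4, 0.1, -0.2]
finger_gap: 0.998
gripper_force: 0.0
```

drive_tool(
  motion=[
    [[85,0,0,0,0],[85,0,0,0,0]],
  ],
)

```text
t: 1.3
tcp_pos: [0.49, 0.2332, 0.2213]
tool_rot: [0.642, 0.766, -0.0, -0.001]
force: [0.4, 1.0, 0.7]
finger_gap: 0.997
gripper_force: 0.0
```

```bash
python3 - <<'E'
from h import *
s=manip.snapshot("side")
cv2.imwrite("pics/g1.png",cv2.resize(s[130:250,140:300,::-1],None,fx=4,fy=4,interpolation=cv2.INTER_CUBIC))
go([.4905,.234,.103],10)
E
```

```text
t 1.35 tcp [0.4892 0.2341 0.2213] yaw 10.2 F [ 0.4  0.2 -0.2] gap 0.9976767121656237 0.0
q [0.24 0.4  1.63 0.   1.11 0.06] tilt [-0.002  0.    -1.   ]
rows: [-0.01  0.05  3.94] 0.02
```

View pics/g1.png

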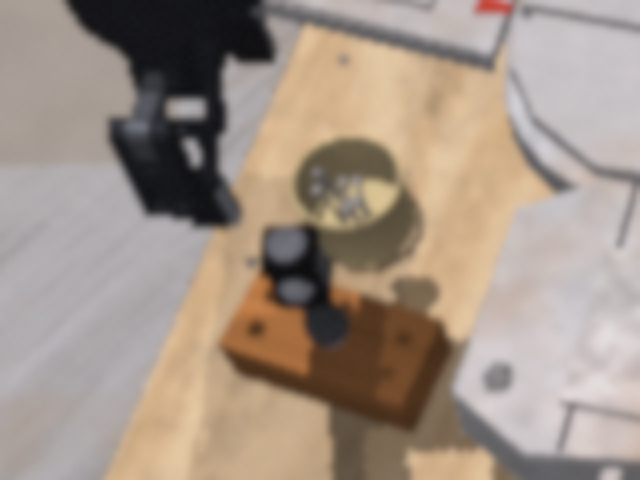

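The gripper is above the lamp. In the crop the lamp cap is at (290,245) and the button at (297,290), and nothing has been disturbed. I'll descend and close.

drive_tool(
  motion=[
    [[85,0,0.03,1,0],[85,0,0.03,2,0],[85,0,0.03,3,0],[85,0,0.03,3.6,0],[85,0,0.03,3.9,0],[85,0,0.03,3.9,0],[85,0,0.03,3.9,0]],
  ],
)

```text
t: 2.05
tcp_pos: [0.4909, 0.2351, 0.1055]
tool_rot: [0.641, 0.768, 0.0, 0.0]
force: [0.3, -0.3, 0.1]
finger_gap: 0.994
gripper_force: 0.0
```

drive_tool(
  motion=[
    [[45,0,0,0,0],[36,0,0,0,0],[36,0,0,0,0],[36,0,0,0,0],[36,0,0,0,0]],
  ],
  squeeze=40,
)

```text
t: 2.55
tcp_pos: [0.4909, 0.2343, 0.105]
tool_rot: [0.642, 0.767, 0.0, 0.0]
force: [0.1, -0.2, 0.5]
finger_gap: 0.423
gripper_force: 0.0
```

```bash
python3 - <<'E'
from h import *
s=manip.snapshot("side");t=manip.snapshot("top")
f=lambda i,x,y:cv2.resize(i[y:y+90,x:x+80,::-1],None,fx=5,fy=5,interpolation=cv2.INTER_CUBIC)
cv2.imwrite("pics/g2.png",np.hstack([f(s,175,150),f(t,195,170)]))
go([.4905,.234,.103],10)
E
```

```text
t 2.65 tcp [0.4908 0.2342 0.1048] yaw 10.2 F [-0.   1.   0.3] gap 0.4221148336076249 0.1227899877630989
q [ 0.24  0.57  1.73 -0.    0.84  0.06] tilt [-0. -0. -1.]
rows: [-0.   -0.01  0.06] 0.02
```

View pics/g2.png

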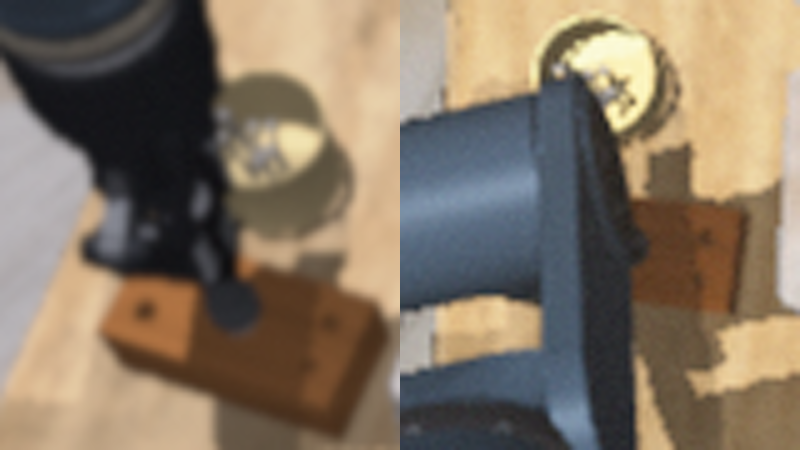

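The fingers straddle the grip with no contact. The socket collar at (235,305) is in place and the tin is untouched. I'll squeeze now.

drive_tool(
  motion=[
    [[30,0,0,0,0],[24,0,0,0,0],[20,0,0,0,0],[20,0,0,0,0],[20,0,0,0,0],[20,0,0,0,0]],
  ],
  squeeze=40,
)

```text
t: 3.25
tcp_pos: [0.4914, 0.2345, 0.1053]
tool_rot: [0.642, 0.767, 0.001, 0.0]
force: [0.9, 0.0, 5.0]
finger_gap: 0.328
gripper_force: 38.8
```

```bash
python3 - <<'E'
from h import *
go([.4905,.234,.103],10); s=manip.sense(); print(s["finger_gap"]*85.4, s["ft_torque"])
E
```

```text
t 3.25 tcp [0.4914 0.2345 0.1053] yaw 10.2 F [0.9 0.  5. ] gap 0.3284975491770297 38.754766995843966
q [0.24 0.57 1.73 0.   0.84 0.06] tilt [ 0.001  0.    -1.   ]
rows: [-0.01 -0.03  0.08] 0.02
28.05369069971834 [ 0.07204695 -0.01155931  0.05213784]
```

The gap is 28.05 mm, so the button is in. I'll draw the lamp straight up.

drive_tool(
  motion=[
    [[20,0,0,-0.15,0],[20,0,0,-0.4,0],[20,0,0,-0.7,0],[20,0,0,-1,0],[20,0,0,-1.3,0],[20,0,0,-1.6,0],[20,0,0,-1.9,0],[20,0,0,-2.2,0],[20,0,0,-2.5,0],[20,0,0,-2.7,0]],
  ],
)

```text
t: 4.25
tcp_pos: [0.4907, 0.2344, 0.1867]
tool_rot: [0.642, 0.767, 0.0, -0.0]
force: [0.2, -0.0, -2.6]
finger_gap: 0.331
gripper_force: 38.9
```

drive_tool(
  motion=[
    [[20,0,0,-0.1,0],[20,0,0,-0.2,0],[20,0,0,-0.3,0],[20,0,0,-0.35,0],[20,0,0,-0.4,0],[20,0,0,-0.4,0],[20,0,0,-0.4,0],[20,0,0,-0.4,0]],
  ],
)

```text
t: 5.05
tcp_pos: [0.4907, 0.2342, 0.1976]
tool_rot: [0.641, 0.767, -0.0, -0.0]
force: [-0.0, 0.3, -3.4]
finger_gap: 0.33
gripper_force: 38.9
```

```bash
python3 - <<'E'
from h import *
s=manip.snapshot("side")
cv2.imwrite("pics/g3.png",cv2.resize(s[110:230,140:300,::-1],None,fx=4,fy=4,interpolation=cv2.INTER_CUBIC))
go([.4905,.234,.2],10)
E
```

```text
t 5.1 tcp [0.4907 0.2343 0.1976] yaw 10.2 F [ 0.1  0.6 -3.9] gap 0.32844332463040815 38.919641503016464
q [ 0.24  0.43  1.65 -0.    1.06  0.06] tilt [-0. -0. -1.]
rows: [-0.01 -0.01 -0.08] 0.02
```

View pics/g3.png

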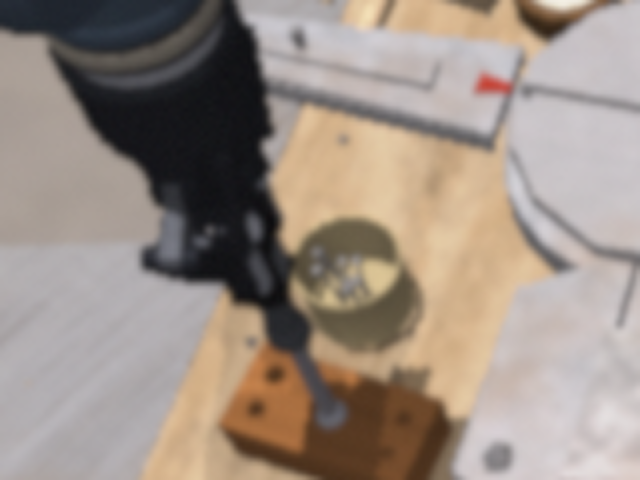

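The lamp is fully extended: the TCP rose 92 mm, the wrist carries the whole lamp's weight and the tube shows at (320,380). I'll lift it out, then go round the saw.

drive_tool(
  motion=[
    [[20,0,0,-0.3,0],[20,0,0,-0.8,0],[20,0,0,-1.3,0],[20,0,0,-1.9,0],[20,0,0,-2.5,0],[20,0,0,-3.1,0],[20,0,0,-3.7,0],[20,0,0,-4.2,0],[20,0,0,-4.55,0],[20,0,0,-4.55,0]],
  ],
)

```text
t: 6.1
tcp_pos: [0.4917, 0.2345, 0.3363]
tool_rot: [0.641, 0.767, 0.002, 0.001]
force: [1.6, -0.3, -3.0]
finger_gap: 0.327
gripper_force: 39.1
```

drive_tool(
  motion=[
    [[20,0,-0.4,0,0],[20,0,-0.9,0,0],[20,0,-1.5,0,0],[20,0,-2.1,0,0],[20,0,-2.6,0,0],[20,0,-2.85,0,0],[20,0,-2.9,0,0],[20,0,-2.9,0,0]],
  ],
)

```text
t: 6.9
tcp_pos: [0.4055, 0.2189, 0.3344]
tool_rot: [0.641, 0.767, 0.0, 0.0]
force: [0.1, -0.0, -3.6]
finger_gap: 0.329
gripper_force: 39.1
```

```bash
python3 - <<'E'
from h import *
go([.405,-.13,.334]); go([.5162,-.2023,.334])
E
```

```text
t 6.9 tcp [0.4055 0.2189 0.3344] yaw 10.2 F [ 0.1 -0.  -3.6] gap 0.3292424853823054 39.1375716420589
q [ 0.25  0.16  1.65 -0.    1.33  0.07] tilt [ 0.001  0.    -1.   ]
rows: [-1.144e+01 -2.070e+00  1.000e-02] 0.0
t 6.9 tcp [0.4055 0.2189 0.3344] yaw 10.2 F [ 0.1 -0.  -3.6] gap 0.3292424853823054 39.1375716420589
q [ 0.25  0.16  1.65 -0.    1.33  0.07] tilt [ 0.001  0.    -1.   ]
rows: [-1.447e+01  1.150e+00  1.000e-02] 0.0
```

drive_tool(
  motion=[
    [[20,-0.6,-0.1,0,0],[20,-1.6,-0.3,0,0],[20,-2.8,-0.5,0,0],[20,-4.1,-0.75,0,0],[20,-5.4,-1,0,0],[20,-6.7,-1.2,0,0],[20,-8,-1.45,0,0],[20,-9.3,-1.7,0,0],[20,-10.5,-1.9,0,0],[20,-11.4,-2.05,0,0]],
  ],
)

```text
t: 7.9
tcp_pos: [0.4061, -0.1318, 0.3346]
tool_rot: [0.642, 0.766, -0.0, 0.001]
force: [0.0, 0.7, -3.4]
finger_gap: 0.325
gripper_force: 39.0
```

drive_tool(
  motion=[
    [[20,-0.2,0,0,0],[20,-0.7,0.4,0,0],[20,-1.2,1,0,0],[20,-1.8,1.7,0,0],[20,-2.4,2.4,0,0],[20,-2.9,3,0,0],[20,-3.05,3.2,0,0],[20,-3.05,3.2,0,0],[20,-3.05,3.2,0,0]],
  ],
)

```text
t: 8.8
tcp_pos: [0.515, -0.2005, 0.3338]
tool_rot: [0.641, 0.767, -0.0, -0.001]
force: [-0.5, 0.4, -3.3]
finger_gap: 0.319
gripper_force: 42.6
```

```bash
python3 - <<'E'
from h import *
s=manip.snapshot("side"); t=manip.snapshot("top")
f=lambda i,x,y:cv2.resize(i[y:y+150,x:x+100,::-1],None,fx=4,fy=4,interpolation=cv2.INTER_CUBIC)
cv2.imwrite("pics/g4.png",np.hstack([f(s,350,130),f(t,345,120)]))
go([.5162,-.2023,.226]); print(proj("side",[.5162,-.2023,.150])-[350,130])
E
```

```text
t 8.9 tcp [ 0.5149 -0.2007  0.3343] yaw 10.2 F [-0.9  0.6 -3. ] gap 0.31404397541141454 42.63633906841278
q [-0.57  0.31  1.45  0.    1.39 -0.75] tilt [-0.001  0.001 -1.   ]
rows: [-0.07  0.04  3.61] 0.0
[66.44925358 91.18388653]
```

View pics/g4.png

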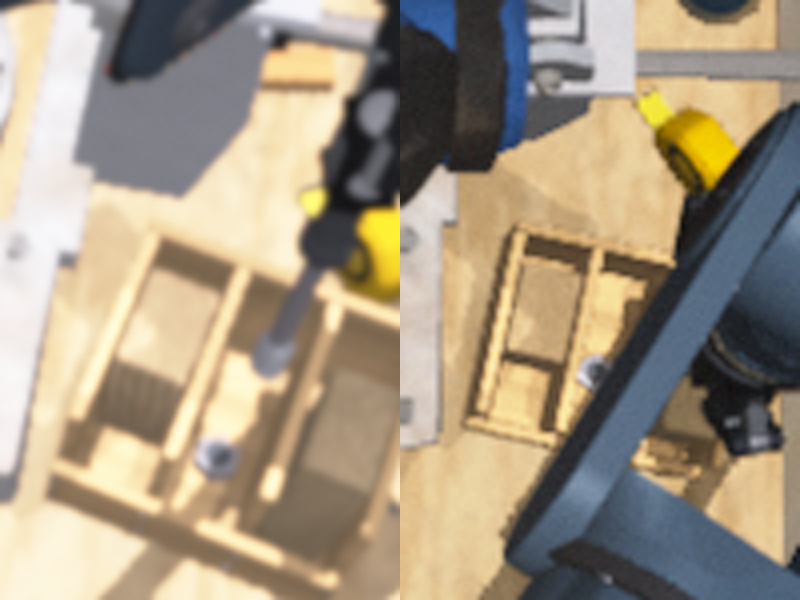

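The lamp hangs over the middle bay, with the lens at side-crop (272,362) against a predicted (266,365). The nut is untouched at (216,457). The gap reading has drifted a little, so I'll check that it's stable before going down.

drive_tool(
  motion=[
    [[20,-0.05,0.04,0,0],[20,-0.05,0.04,0,0],[20,-0.05,0.04,0,0],[20,-0.05,0.04,0,0]],
  ],
)

```text
t: 9.3
tcp_pos: [0.5172, -0.2029, 0.3345]
tool_rot: [0.642, 0.767, 0.0, 0.0]
force: [0.8, 0.4, -3.6]
finger_gap: 0.318
gripper_force: 42.7
```

```bash
python3 - <<'E'
from h import *
for _ in range(2):
  s=manip.snapshot("side"); go([.5162,-.2023,.226])
i=cv2.cvtColor(s,cv2.COLOR_RGB2BGR)
cv2.imwrite("pics/g5.png",cv2.resize(i[130:250,350:450],None,fx=5,fy=5,interpolation=cv2.INTER_CUBIC))
for z in(.15,.183,.273,.293): print(z,(proj("side",[.5162,-.2023,z])-[350,130])*5)
E
```

```text
t 9.35 tcp [ 0.5172 -0.2029  0.3344] yaw 10.2 F [ 0.4  0.4 -3.4] gap 0.32013882993509984 42.65270121395588
q [-0.57  0.31  1.44 -0.    1.39 -0.75] tilt [-0. -0. -1.]
rows: [ 0.03 -0.03  3.61] 0.0
t 9.4 tcp [ 0.5173 -0.2029  0.3344] yaw 10.2 F [-0.2 -0.2 -3.2] gap 0.32351051914780937 42.65302710235119
q [-0.57  0.31  1.44  0.    1.39 -0.75] tilt [ 0. -0. -1.]
rows: [ 0.03 -0.03  3.61] 0.0
0.15 [332.24626789 455.91943265]
0.183 [350.89226496 420.95907019]
0.273 [409.77417835 310.60184805]
0.293 [424.75634097 282.53263922]
```

View pics/g5.png

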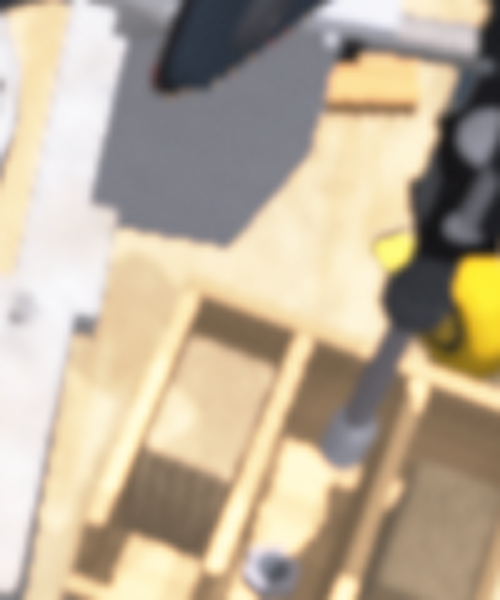

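The lamp is intact, upright and held; the gap change was only noise. The lens is at (338,458) against a predicted (332,456), so I'll nudge it about 2 mm toward +y and go down slowly.

drive_tool(
  motion=[
    [[20,0.05,-0.02,0.2,0],[20,0.05,-0.02,0.5,0],[20,0.05,-0.02,0.9,0],[20,0.05,-0.02,1.3,0],[20,0.05,-0.02,1.7,0],[20,0.05,-0.02,2.1,0],[20,0.05,-0.02,2.4,0],[20,0.05,-0.02,2.6,0],[20,0.05,-0.02,2.6,0]],
  ],
)

```text
t: 10.3
tcp_pos: [0.516, -0.2013, 0.2552]
tool_rot: [0.641, 0.767, -0.0, -0.001]
force: [0.8, 0.7, -3.3]
finger_gap: 0.32
gripper_force: 42.6
```

drive_tool(
  motion=[
    [[20,0,0,0.2,0],[20,0,0,0.4,0],[20,0,0,0.6,0],[20,0,0,0.8,0],[20,0,0,0.95,0],[20,0,0,0.95,0],[20,0,0,0.95,0],[20,0,0,0.95,0],[20,0,0,0.95,0]],
  ],
)

```text
t: 11.2
tcp_pos: [0.5167, -0.2017, 0.2282]
tool_rot: [0.641, 0.767, 0.0, 0.0]
force: [0.4, -0.5, -3.2]
finger_gap: 0.318
gripper_force: 42.6
```

```bash
python3 - <<'E'
from h import *
s=manip.snapshot("side"); go([.5162,-.2015,.227])
i=cv2.cvtColor(s,cv2.COLOR_RGB2BGR)
cv2.imwrite("pics/g6.png",cv2.resize(i[170:270,350:450],None,fx=6,fy=6,interpolation=cv2.INTER_CUBIC))
for z in(.023,.043,.076): print(z,(proj("side",[.5162,-.2018,z])-[350,170])*6)
E
```

```text
t 11.25 tcp [ 0.5167 -0.2017  0.2281] yaw 10.2 F [-0.6  0.8 -4. ] gap 0.31926425736208813 42.5978996604681
q [-0.57  0.41  1.59  0.    1.14 -0.75] tilt [ 0.001 -0.    -1.   ]
rows: [ 0.01 -0.01  0.04] 0.0
0.023 [324.69712744 443.25967356]
0.043 [334.91137259 424.04333459]
0.076 [352.67902481 390.62054782]
```

View pics/g6.png

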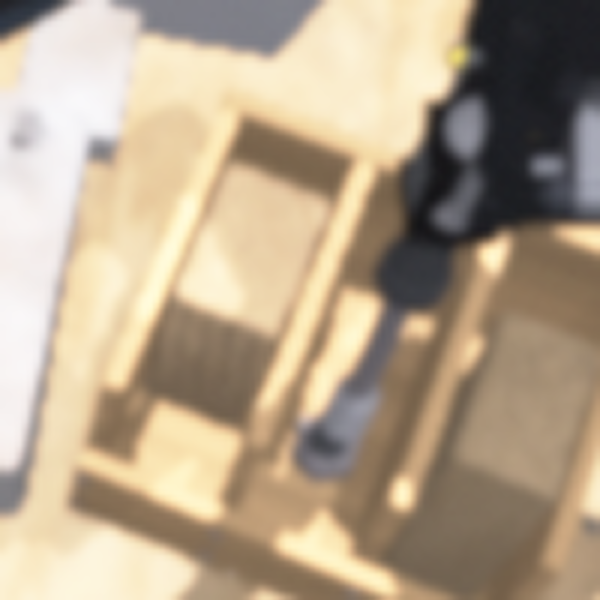

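The head hangs directly over the nut, with the nut at (325,450) and the head's end at about (337,428), both as predicted. The wrist force still equals the lamp's weight, so nothing is touching. I'll hand in.

```bash
python3 -c "
from station import manip
print(manip.sign_off())"
```

```text
the job is handed in; nothing more can be done
None
```

I handed the job in at about 11 s: the lamp is fully extended and held upright in the middle bay, the lens about 2 cm over the nut by my measurements, with no sign of contact; no verdict came back.

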